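# Weigh the tall vise jaw on the spring scale

## Robot

A 7-joint arm with a two-finger parallel gripper is mounted at the origin on the work surface. World frame = base frame: x ahead of the robot, y to its left, z up, the work surface at z = 0. Lengths are in mm, angles in rad, forces in N, time in s.
With the tool pointing down it reaches from about 425 to 875 mm from the base axis. Payload 4.7 kg.
Tool frame: the origin (TCP) lies midway between the tips of the shut fingers; the grasp point (between the pads) lies robot.grip_point_offset behind it (robot.grip_point_offset is the distance from the TCP to the grasp point, in mm); z points along the fingers, y is the line along which they close (so a half turn about z gives the same grasp; the last joint's range is limited). The gripper opens to 85 mm and grips with 20 to 120 N. Pads are 22 mm wide; open, the fingers measure 114 mm over their backs; the gripper's body (76 mm by 85 mm) begins 54 mm behind the grasp point. The pads swing forward as they close: fully open they stand 13 mm farther back than shut.
Start: joints at [-1.214, 0.321, -0.07, 1.45, 0.023, 1.371, -0.057], TCP at [218.511, 612.193, 207.949] pointing down, gripper open.
Joint ranges: [-2.86, 2.86], [-0.3, 2.09], [-1.38, 1.24], [0.06, 2.45], [-1.56, 4.7], [0.09, 2.05], [-2.69, 2.69]. Speed limits (rad/s): [2.57, 2.57, 3.14, 3.14, 3.14, 3.14, 3.14].

## Interface

Orientations are given as a 3x3 rotation matrix whose columns are the frame's x, y, z axes.
In Python, from bench import robot gives the robot as it stands.
- The arm moves only by the tool step_arm, never from a script. Its argument "rows" is a list of rows, each an object of numbers: "grip": the finger opening in cm, from 0 to 8.54; "x", "y", "z": the shift along the tool's x, y, z in cm; "yaw": the turn about the tool's z in rad. In form: [{"grip": .., "x": .., "y": .., "z": .., "yaw": ..}, ...]. A call has 1 to 20 rows; each row shifts and turns the commanded pose from where the row before left it, along the tool's axes as they then stand; what a row does not reach is not made up. A row lasts 1/10 s, in which the tool goes at most 50 mm and 8.59 degrees, less where a joint would pass 70% of its speed; a pose out of reach is approached as far as the arm can. A call with a gripper value outside its range is refused whole. The fingers move at their own pace and stop on an object; "grip_force" is the grip in N (left out, the last holds). Time passes only in rows, so rows that do not move let the fingers close. It gives the time, the measured TCP pose, the force, the opening and the grip force at its end, in the units of the state.
- robot.read_state(): the state, without advancing time (a new reading comes with each control period).
- robot.get_image(name): name is "side" or "top" or "wrist"; returns a dict with "pixels" (400x640x3 uint8, blue, green, red), "K" (3x3 intrinsics, pixels), "k1" (the pictures are not rectified: a ray, as slopes to the right and down, at radius r is drawn at 1 + k1 r^2 times it, then the intrinsics apply), "world_from_camera" (4x4, takes a point from camera to world coordinates); the wrist camera has in their place "hand_eye" (4x4, takes a point from camera to tool coordinates, whose origin is the TCP and whose axes are the flange's). Camera axes: x right, y down, z forward; pixel columns grow to the right and rows downward; lengths in mm; the calibration is good to about 2 mm. A picture is of the moment at which its call begins: read the wrist's pose just before it. There is no depth.
- robot.sign_off(): hands the job in; it is judged then, once.
Trained networks look in a picture, given as the dict that the camera call returned (one of the last four; its "shot" number tells which), for a name from the list of things; names that differ only in an ending like _2 or _b are one class to them, and where a whole thing is asked for, a point or a joint stands for the part that bears it (a point fixed in the world has none). Each returns a list of dicts, best first, with "p" (0 to 1); they miss things now and then, are a little off and sometimes report something else, mostly with a low value. They report only what shows in the picture. A call takes as long as a camera call.
- robot.spot_in(name, picture): "position" ([x, y, z] in mm, in world coordinates, good to about 4 mm: the middle of the surface that is visible of it).
- robot.place_of(name, picture): "position" ([x, y, z] in mm, in world coordinates, good to about 4 mm: a listed point, or the origin of a listed thing).
The state is a dict: "time": time; "joints": joint angles; "joint_velocities": joint speeds; "joint_torque": joint torques, N m; "position": TCP position; "tool_rot": TCP orientation; "wrist_force": force on the tool from outside, world axes, zero at the start; "ft_torque": the same for the moment, N m; "opening": finger opening in mm; "finger_force": force on a finger pad.
Only numpy, scipy, OpenCV 4.12 (cv2) and the standard library are available. Lean on these libraries where they do the work, as an engineer would, in place of code of your own. Each camera call takes 0.05 s, during which the arm holds its last target. There are 200 camera calls.

## Task

Check the weight of the tall vise-jaw casting, the one with the closed eye: pick it up, thread its eye over the hook of the bench spring scale and let its weight down gently onto the hook, without dropping it on or pulling the hook down to its stop. Let go and draw clear so that it hangs freely and comes to rest for the reading, and leave the other two castings where they stand.

Things in the scene. Friction and masses are not known exactly. Their poses are not given: they have to be found in the camera images.
- jaw_eye (a point): Tall aluminium vise-jaw casting, 126 mm high, 0.22-0.35 kg, loose, upright on a 60 x 50 mm foot. Plate 50 mm wide (local x), 14 thick (y), with a closed window through it along y, 34 wide, 46 high (roof-shaped: 38 at the sides). Point: window centre, 85 mm above the foot's underside; z up. Can be gripped across the 50 mm here from above. Others nearby: a short one with an eye, a tall open fork.
- hook_seat (a point): Hook of the fixed bench spring scale: a level steel bar 8 mm thick, 0.22 m above the bench, running along local y from the scale's column. Point: on the bar's upper side, where a part hangs (bar centre is 4 mm lower). Along -y, 47 mm on, is an upturned tip, top 14 mm above this point; free end 51 mm on. Along +y clear bar for 114 mm to a collar; column at 140 mm, 0.36 m tall. z up.
- hook (a joint): How far the spring has let the hook down, in m: 0 when empty, stop at 0.050. About 0.13 N per mm: the tall casting hanging freely draws it 14 to 26 mm down. Damped, settles in about a second.

How it is judged (in metres and radians):
At the end, for the whole second after the job is handed in: The tall casting hangs by its eye on the hook bar, between tip and collar: window centre 10 to 32 mm below hook_seat and within 20 mm sideways, within 20 degrees of upright, spring drawn 10 to 35 mm down, all still (hook under 10 mm/s, casting under 30 mm/s and 0.3 rad/s) (x of jaw_eye in the frame of hook_seat between -0.02 and 0.02 m and y of jaw_eye in the frame of hook_seat between -0.045 and 0.11 m and z of jaw_eye in the frame of hook_seat between -0.032 and -0.01 m and angle between jaw_eye's own z axis and vertical below 0.35 rad and value of joint hook between 0.01 and 0.035 m and velocity of joint hook between -0.01 and 0.01 m/s and linear speed of jaw_tall below 0.03 m/s and angular speed of jaw_tall below 0.3 rad/s); the robot touches nothing.
It fails at once if the hook is pulled or knocked down to its stop (more than 45 mm) (value of joint hook above 0.045 m).
It fails at once if one of the other two castings is moved more than 30 mm (distance of any of jaw_short, jaw_fork from where it was at the start of the episode above 0.03 m).
It also fails if it takes over 45 s, if anything falls off the work surface, if the arm or the gripper's body presses on something with over 40 N, if the wrist force passes 120 N, or if a joint passes its speed limit or range.

## Working session

There is one attempt and no reset: what is moved stays moved. The work goes in short steps, Python scripts to look and compute and a tool call to move; the robot and the scene stay as the last step left them, time stands still between calls to the robot, and variables do not carry over. Pictures are saved under pics/ and viewed, at most 11 in all, crops included, and the job is handed in when it is done.

Besides the shell and the picture viewer there is one more tool, called after "Emit:" by a JSON object that holds its "name" and its "arguments", one argument or row to a line. step_arm: Moves the arm, as the interface text tells. Its arguments: {"type":"object","properties":{"rows":{"type":"array","items":{"type":"object","properties":{"grip":{"type":"number"},"x":{"type":"number"},"y":{"type":"number"},"z":{"type":"number"},"yaw":{"type":"number"}}}},"grip_force":{"type":"number"}},"required":["rows"]}

```bash
mkdir -p pics; python3 - <<'E'
from bench import robot
import cv2,numpy as np
s=robot.read_state();print(s['time'],s['position'],np.round(s['tool_rot'],3).tolist(),s['opening'],robot.grip_point_offset)
for n in ('side','top'):
    p=robot.get_image(n);cv2.imwrite(f'pics/{n}0.png',p['pixels'])
    print(n,np.round(p['K'],1).tolist(),p['k1'],np.round(p['world_from_camera'],3).tolist())
    for t in ('jaw_eye','hook_seat'):
        print(t,[(np.round(d['position'],1).tolist(),round(d['p'],2)) for d in robot.place_of(t,p)],[(np.round(d['position'],1).tolist(),round(d['p'],2)) for d in robot.spot_in(t,p)] if t!='hook_seat' else '')
E
```

```text
0.0 [218.3366978  611.60893809 206.8492864 ] [[-0.942, 0.336, -0.001], [0.336, 0.942, -0.002], [-0.0, -0.002, -1.0]] 85.2266777123163 18.700000000000003
side [[501.6, 0.0, 315.5], [0.0, 501.6, 192.7], [0.0, 0.0, 1.0]] -0.020842215551016348 [[0.898, -0.28, 0.339, 175.2], [-0.439, -0.592, 0.676, -732.471], [0.012, -0.756, -0.655, 906.552], [0.0, 0.0, 0.0, 1.0]]
jaw_eye [([447.9, -77.0, 86.6], 0.87)] [([440.8, -87.9, 51.0], 0.9)]
hook_seat [([546.8, 113.1, 224.5], 0.58)] 
top [[454.4, 0.0, 314.2], [0.0, 454.4, 194.4], [0.0, 0.0, 1.0]] -0.10383590101833515 [[-0.025, -0.984, 0.178, 356.48], [-0.999, 0.03, 0.022, -4.001], [-0.027, -0.177, -0.984, 1323.736], [0.0, 0.0, 0.0, 1.0]]
jaw_eye [([448.7, -78.2, 81.2], 0.57)] [([545.5, 233.8, 222.7], 0.3)]
hook_seat [([549.9, 110.3, 223.0], 0.82)]
```

View pics/side0.png

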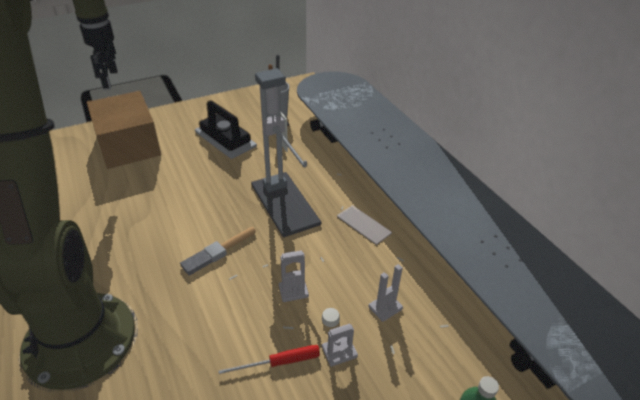

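View pics/top0.png

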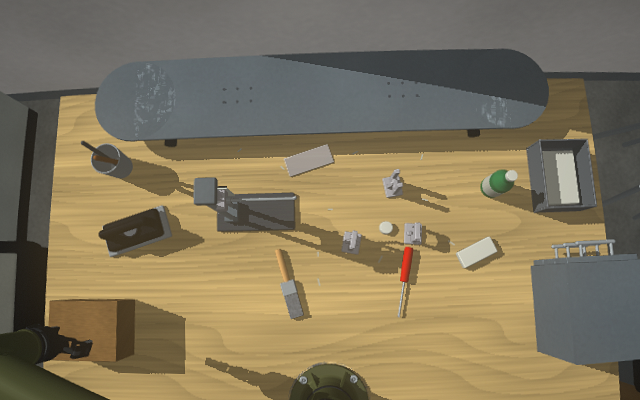

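Side: the tall casting with the closed eye is at about (292,276), the fork at (387,295), the short one at (340,345), and the scale column at (275,140) with its bar towards (305,163). Top: the tall casting is at (351,241), the scale at (205–298,190–232).

```bash
cat > h.py <<'E'
import cv2,numpy as np
def proj(p,P):
    T=np.linalg.inv(np.array(p['world_from_camera']));c=np.atleast_2d(P)@T[:3,:3].T+T[:3,3]
    s=c[:,:2]/c[:,2:];r2=(s**2).sum(1,keepdims=True);s=s*(1+p['k1']*r2);K=np.array(p['K'])
    return s*[K[0,0],K[1,1]]+K[:2,2]
def ray(p,uv):
    K=np.array(p['K']);d=(np.array(uv,float)-K[:2,2])/[K[0,0],K[1,1]];s=d.copy()
    for _ in range(10): s=d/(1+p['k1']*(s@s))
    T=np.array(p['world_from_camera']);v=T[:3,:3]@np.r_[s,1];return T[:3,3],v/np.linalg.norm(v)
def tri(rs):
    A=sum(np.eye(3)-np.outer(v,v) for o,v in rs);b=sum((np.eye(3)-np.outer(v,v))@o for o,v in rs);return np.linalg.solve(A,b)
def atz(p,uv,z):
    o,v=ray(p,uv);return o+v*(z-o[2])/v[2]
E
python3 - <<'E'
from bench import robot
import cv2,numpy as np
from h import *
import pickle
S=robot.get_image('side');T=robot.get_image('top');pickle.dump((S,T),open('st.pkl','wb'))
c=lambda p,x,y,w,h,k:cv2.resize(p['pixels'][y:y+h,x:x+w],None,fx=k,fy=k,interpolation=cv2.INTER_CUBIC)
a=c(S,240,60,100,75*2,4);b=c(S,260,240,50,75,8)
d=c(T,180,165,130,75,3);e=c(T,330,220,40,33,9)
m=np.zeros((600,800,3),np.uint8);m[:600,:400]=a;m[:600,400:800]=b
cv2.imwrite('pics/m1.png',m)
m=np.zeros((600,800,3),np.uint8);m[:225,:390]=d;m[:297,400:760]=e;cv2.imwrite('pics/m2.png',m[:300])
E
```

```text
(no output)
```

View pics/m1.png

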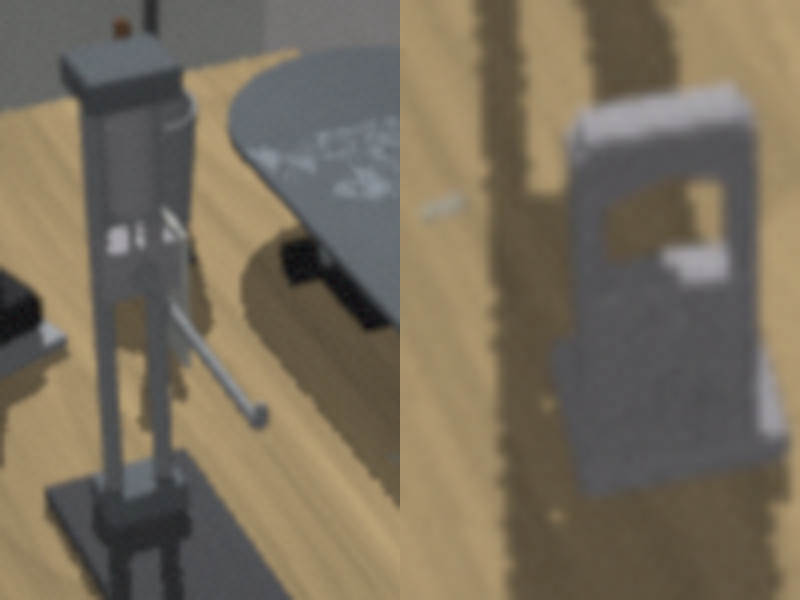

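View pics/m2.png

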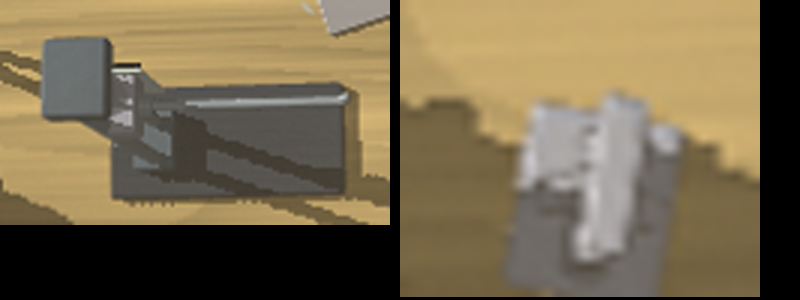

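Crops: the bar runs from (283,136) to its tip at (305.5,163) in side, and from (242,199.7) to (295,197.7) in top. The casting's plate top runs from (354.9,231) to (351.1,248) in top.

```bash
python3 - <<'E'
from h import *
import pickle
S,T=pickle.load(open('st.pkl','rb'))
np.set_printoptions(precision=1,suppress=True)
print('tip',tri([ray(S,(305.5,162.5)),ray(T,(295,197.7))]))
print('bar top z220',atz(T,(241.7,199.7),220),atz(T,(293,198),220)); print('bar side',atz(S,(283,136.2),216),atz(S,(304,163),216))
a=atz(T,(354.9,230.9),126);b=atz(T,(351.1,247.8),126);print('plate top',a,b,(a+b)/2,np.arctan2(*(a-b)[1::-1]),np.linalg.norm(a-b))
# side view: plate top front edge corners & window
f=lambda x,y:(260+(x-400)/8,240+y/8)
for n,uv,z in (('topL',f(576,135),126),('topR',f(755,105),126),('backL',f(590,110),126),('backR',f(738,85),126),('footFL',f(588,492),0),('footFR',f(786,448),0)): print(n,atz(S,uv,z))
for q in ([448,-77,85],[547,112,220]): print(proj(S,q),proj(T,q))
E
```

```text
tip [548.9  67.7 229.2]
bar top z220 [548.  201.4 220. ] [548.5  73.7 220. ]
bar side [552.9 200.5 216. ] [553.8  82.9 216. ]
plate top [471.9 -81.6 126. ] [427.7 -69.9 126. ] [449.8 -75.7 126. ] -0.2591663010911066 45.67566632443952
topL [427.1 -79.8 126. ]
topR [473.4 -90.2 126. ]
backL [433.8 -73.4 126. ]
backR [472.3 -82.  126. ]
footFL [419.1 -96.5   0. ]
footFR [ 474.9 -106.5    0. ]
[[291.1 265.7]] [[352.6 241.2]]
[[295.9 155.3]] [[277.6 199.1]]
```

Emit:
{"name": "step_arm", "arguments": {
  "rows": [
    {"y": -3.9,"z": -1,"grip": 8.5},
    {"y": -3.9,"z": -1},
    {"y": -3.9,"z": -1},
    {"y": -3.9,"z": -1},
    {"y": -3.9,"z": -1},
    {"x": -4.55,"y": -0.23,"yaw": 0.1},
    {"x": -4.55,"y": -0.23,"yaw": 0.1},
    {"x": -4.55,"y": -0.23,"yaw": 0.1},
    {"x": -4.55,"y": -0.23,"yaw": 0.1},
    {"x": -4.55,"y": -0.23,"yaw": 0.1},
    {"x": -4.55,"y": -0.23,"yaw": 0.1},
    {"x": -4.55,"y": -0.23,"yaw": 0.1},
    {"x": -4.55,"y": -0.23,"yaw": 0.1},
    {"x": -4.55,"y": -0.23,"yaw": 0.1},
    {"x": -4.55,"y": -0.23,"yaw": 0.1},
    {"x": -4.55,"y": -0.23,"yaw": 0.1},
    {"x": -4.55,"y": -0.23,"yaw": 0.1},
    {"x": -4.55,"y": -0.23,"yaw": 0.1},
    {"x": -4.55,"y": -0.23,"yaw": 0.1}
  ]
}}

```text
schema error: expected keys grip, x, y, z, yaw
```

```bash
cat >> h.py <<'E'
def wrist(robot,name=None):
    s=robot.read_state();W=robot.get_image('wrist');M=np.eye(4);M[:3,:3]=s['tool_rot'];M[:3,3]=s['position']
    W['world_from_camera']=M@np.array(W['hand_eye'])
    if name: cv2.imwrite(f'pics/{name}.png',W['pixels'])
    R=s['tool_rot'];print(s['time'],np.round(s['position'],1),'a',round(float(np.arctan2(R[1][1],R[0][1])),3),'op',round(s['opening'],1),'F',np.round(s['wrist_force'],1))
    return s,W
def nets(robot,p,*names):
    for n in names: print(n,[(np.round(d['position'],1).tolist(),round(d['p'],2)) for d in robot.place_of(n,p)][:2])
E
python3 - <<'E'
from bench import robot
from h import *
robot.read_state()
s,W=wrist(robot)
K=dict(W);cv2.imwrite('pics/w1.png',W['pixels'])
for a in (-0.2,-0.26):
  print(proj(W,[[448+25*np.cos(a),-77+25*np.sin(a),126],[448-25*np.cos(a),-77-25*np.sin(a),126]]))
import pickle;pickle.dump(W,open('w1.pkl','wb'))
import json
p=robot.get_image('wrist');nets(robot,p,'jaw_eye')
E
```

```text
0.5 [218.5 612.2 207.9] a 1.228 op 85.0 F [ 0.2  0.3 -0. ]
[[-104.68605817  541.96238394]
 [-126.48915067  517.85119776]]
[[-105.72683724  542.01732088]
 [-125.41428556  517.79024442]]
jaw_eye []
```

View pics/w1.png

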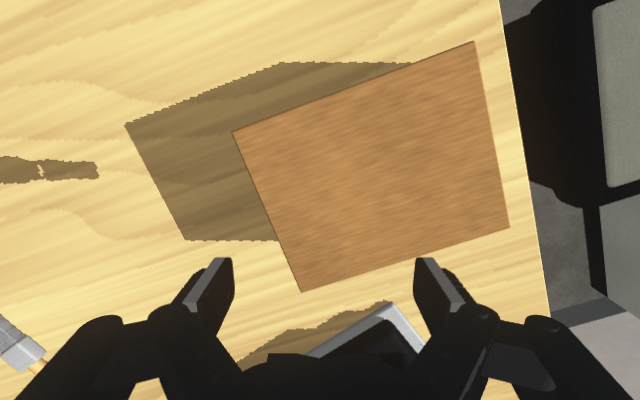

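The move was refused because every row needs all the keys. The wrist picture shows the box close beneath the fingers (235–510, 40–290), so I'll rise first.

Emit:
{"name": "step_arm", "arguments": {
  "rows": [
    {"x": 0,"y": 0,"z": -4,"yaw": 0,"grip": 8.5},
    {"x": 0,"y": 0,"z": -4,"yaw": 0,"grip": 8.5},
    {"x": 0,"y": -3.9,"z": 0,"yaw": 0,"grip": 8.5},
    {"x": 0,"y": -3.9,"z": 0,"yaw": 0,"grip": 8.5},
    {"x": 0,"y": -3.9,"z": 0,"yaw": 0,"grip": 8.5},
    {"x": 0,"y": -3.9,"z": 0,"yaw": 0,"grip": 8.5},
    {"x": 0,"y": -3.9,"z": 0,"yaw": 0,"grip": 8.5}
  ]
}}

```text
time: 1.35
position: [152.4, 427.0, 288.0]
tool_rot: [[-0.942, 0.336, 0.0], [0.336, 0.942, 0.0], [-0.0, 0.0, -1.0]]
wrist_force: [-0.8, -1.2, 1.3]
opening: 85.1
finger_force: 0.0
```

Emit:
{"name": "step_arm", "arguments": {
  "rows": [
    {"x": -4.55,"y": -0.23,"z": 0,"yaw": 0.1,"grip": 8.5},
    {"x": -4.55,"y": -0.23,"z": 0,"yaw": 0.1,"grip": 8.5},
    {"x": -4.55,"y": -0.23,"z": 0,"yaw": 0.1,"grip": 8.5},
    {"x": -4.55,"y": -0.23,"z": 0,"yaw": 0.1,"grip": 8.5},
    {"x": -4.55,"y": -0.23,"z": 0,"yaw": 0.1,"grip": 8.5},
    {"x": -4.55,"y": -0.23,"z": 0,"yaw": 0.1,"grip": 8.5},
    {"x": -4.55,"y": -0.23,"z": 0,"yaw": 0.1,"grip": 8.5},
    {"x": -4.55,"y": -0.23,"z": 0,"yaw": 0.1,"grip": 8.5},
    {"x": -4.55,"y": -0.23,"z": 0,"yaw": 0.1,"grip": 8.5},
    {"x": -4.55,"y": -0.23,"z": 0,"yaw": 0.1,"grip": 8.5},
    {"x": -4.55,"y": -0.23,"z": 0,"yaw": 0.1,"grip": 8.5},
    {"x": -4.55,"y": -0.23,"z": 0,"yaw": 0.1,"grip": 8.5},
    {"x": -4.55,"y": -0.23,"z": 0,"yaw": 0.1,"grip": 8.5},
    {"x": -4.55,"y": -0.23,"z": 0,"yaw": 0.1,"grip": 8.5},
    {"x": 0,"y": 0,"z": 3,"yaw": 0,"grip": 8.5},
    {"x": 0,"y": 0,"z": 2,"yaw": 0,"grip": 8.5},
    {"x": 0,"y": 0,"z": 0,"yaw": 0,"grip": 8.5}
  ]
}}

```text
time: 3.05
position: [446.7, -79.1, 235.7]
tool_rot: [[0.172, 0.985, -0.004], [0.985, -0.172, 0.0], [-0.0, -0.004, -1.0]]
wrist_force: [0.5, -0.1, 0.3]
opening: 84.8
finger_force: 0.0
```

```bash
python3 - <<'E'
from bench import robot
from h import *
s,W=wrist(robot,'w2')
for a in (-0.2,-0.26):
  print(proj(W,[[448+25*np.cos(a),-77+25*np.sin(a),126],[448-25*np.cos(a),-77-25*np.sin(a),126]]))
import pickle;pickle.dump(W,open('w2.pkl','wb'))
p=robot.get_image('wrist');nets(robot,p,'jaw_eye')
E
```

```text
3.05 [446.7 -79.1 235.7] a -0.173 op 84.8 F [ 0.5 -0.1  0.3]
[[352.98753454 188.55489889]
 [298.86268085 187.0640682 ]]
[[352.84838755 190.12056554]
 [298.91760262 185.49006403]]
jaw_eye [([448.8, -80.0, 83.2], 0.57)]
```

View pics/w2.png

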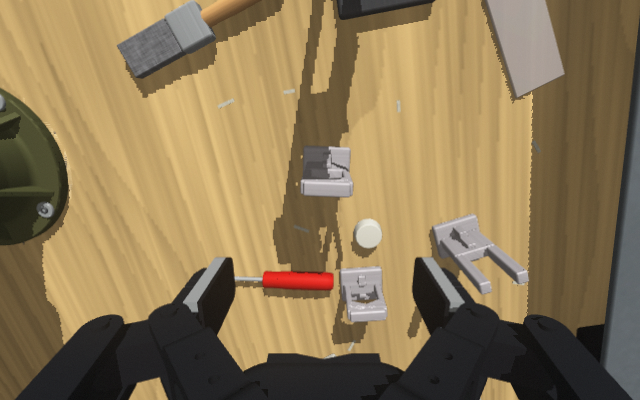

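The wrist view shows the tall casting's plate top at (300–352, 181–196), centre (326.5,188). That matches the projected (448,−77,126) with angle about −0.19.

Emit:
{"name": "step_arm", "arguments": {
  "rows": [
    {"x": 0.23,"y": 0.14,"z": 4,"yaw": 0.02,"grip": 8.5},
    {"x": 0,"y": 0,"z": 4,"yaw": 0,"grip": 8.5},
    {"x": 0,"y": 0,"z": 3,"yaw": 0,"grip": 8.5},
    {"x": 0,"y": 0,"z": 2,"yaw": 0,"grip": 8.5},
    {"x": 0,"y": 0,"z": 2,"yaw": 0,"grip": 8.5},
    {"x": 0,"y": 0,"z": 1.7,"yaw": 0,"grip": 8.5},
    {"x": 0,"y": 0,"z": 0,"yaw": 0,"grip": 8.5},
    {"x": 0,"y": 0,"z": 0,"yaw": 0,"grip": 8.5}
  ]
}}

```text
time: 4.0
position: [451.4, -76.7, 72.0]
tool_rot: [[0.19, 0.982, 0.001], [0.982, -0.19, -0.0], [-0.0, 0.001, -1.0]]
wrist_force: [-0.0, 0.5, 0.3]
opening: 85.4
finger_force: 0.0
```

Emit:
{"name": "step_arm", "arguments": {
  "grip_force": 40,
  "rows": [
    {"x": 0,"y": 0,"z": 0,"yaw": 0,"grip": 6},
    {"x": 0,"y": 0,"z": 0,"yaw": 0,"grip": 5.3},
    {"x": 0,"y": 0,"z": 0,"yaw": 0,"grip": 4},
    {"x": 0,"y": 0,"z": 0,"yaw": 0,"grip": 4},
    {"x": 0,"y": 0,"z": 0,"yaw": 0,"grip": 4},
    {"x": 0,"y": 0,"z": 0,"yaw": 0,"grip": 4},
    {"x": 0,"y": 0,"z": 0,"yaw": 0,"grip": 4}
  ]
}}

```text
time: 4.7
position: [450.9, -76.7, 72.1]
tool_rot: [[0.191, 0.982, 0.001], [0.982, -0.191, 0.001], [0.001, 0.001, -1.0]]
wrist_force: [-2.3, -0.2, 5.3]
opening: 49.3
finger_force: 40.9
```

Emit:
{"name": "step_arm", "arguments": {
  "rows": [
    {"x": 0,"y": 0,"z": -0.5,"yaw": 0,"grip": 4},
    {"x": 0,"y": 0,"z": -1.5,"yaw": 0,"grip": 4},
    {"x": 0,"y": 0,"z": -3,"yaw": 0,"grip": 4},
    {"x": 0,"y": 0,"z": -3,"yaw": 0,"grip": 4},
    {"x": 0,"y": 0,"z": -3,"yaw": 0,"grip": 4},
    {"x": 0,"y": 0,"z": -2.8,"yaw": 0,"grip": 4},
    {"x": 0,"y": 0,"z": 0,"yaw": -0.1,"grip": 4},
    {"x": 0,"y": 0,"z": 0,"yaw": -0.09,"grip": 4},
    {"x": 1,"y": 2,"z": 0,"yaw": 0,"grip": 4},
    {"x": 2,"y": 3,"z": 0,"yaw": 0,"grip": 4},
    {"x": 2,"y": 3,"z": 0,"yaw": 0,"grip": 4},
    {"x": 1,"y": 1.5,"z": 0,"yaw": 0,"grip": 4},
    {"x": 0,"y": 0.3,"z": 0,"yaw": 0,"grip": 4},
    {"x": 0,"y": 0,"z": 0,"yaw": 0,"grip": 4},
    {"x": 0,"y": 0,"z": 0,"yaw": 0,"grip": 4}
  ]
}}

```text
time: 6.2
position: [547.4, -18.4, 208.8]
tool_rot: [[0.004, 1.0, -0.001], [1.0, -0.004, -0.0], [-0.0, -0.001, -1.0]]
wrist_force: [-0.6, -0.9, -3.2]
opening: 48.8
finger_force: 43.1
```

```bash
python3 - <<'E'
from bench import robot
from h import *
s,W=wrist(robot)
S=robot.get_image('side');T=robot.get_image('top')
nets(robot,S,'jaw_eye','hook_seat');nets(robot,T,'jaw_eye','hook_seat')
c=lambda p,x,y,w,h,k:cv2.resize(p['pixels'][y:y+h,x:x+w],None,fx=k,fy=k,interpolation=cv2.INTER_CUBIC)
m=np.zeros((600,800,3),np.uint8);m[:,:400]=c(S,260,110,80,120,5);m[:300,400:]=c(T,235,170,100,75,4);m[300:,400:]=cv2.resize(W['pixels'],(400,250))[:, :].repeat(1,0)[:300].copy() if False else cv2.copyMakeBorder(cv2.resize(W['pixels'],(400,250)),0,50,0,0,0)
cv2.imwrite('pics/m3.png',m)
import pickle;pickle.dump((S,T,W),open('m3.pkl','wb'))
E
```

```text
6.2 [547.4 -18.4 208.8] a -0.004 op 48.8 F [-0.6 -0.9 -3.2]
jaw_eye [([546.0, -21.5, 220.9], 0.59)]
hook_seat [([544.1, 116.9, 225.3], 0.63)]
jaw_eye []
hook_seat [([549.7, 115.1, 219.9], 0.74)]
```

View pics/m3.png

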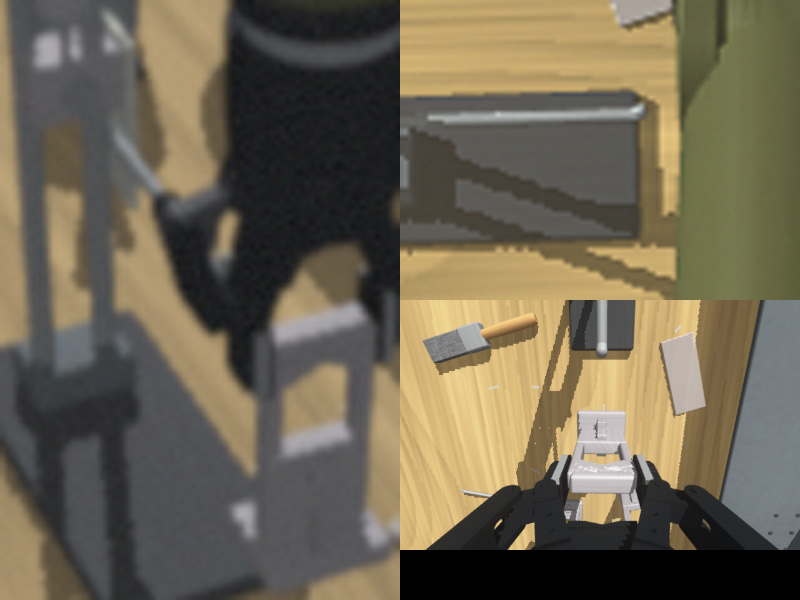

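The casting is held upright, and in the wrist view the bar tip (602,347) lines up with the casting top's centre (602,477). The bar looks parallel to the threading direction.

```bash
python3 - <<'E'
from h import *
import pickle
S,T,W=pickle.load(open('m3.pkl','rb'))
f=lambda x,y:((x-400)*1.6,(y-300)*1.6)
np.set_printoptions(precision=1,suppress=True)
tip=f(602,349);print(atz(W,tip,232),atz(W,f(602,302),220),'top face',atz(W,f(602,473),264),atz(W,f(570,473),264),atz(W,f(634,473),264))
print('tri tip top/wrist',tri([ray(W,tip),ray(T,(400/4*0+235+(638-400)/4,170+110/4))]))
# window in side: floor edge and lintel
g=lambda x,y:(260+x/5,110+y/5)
for n,uv in (('winTL',g(285,375)),('winTR',g(345,362)),('floorL',g(280,455)),('floorR',g(350,440)),('topL',g(265,335)),('topR',g(372,322))):
    o,v=ray(S,uv);t=(-18-7-o[1])/v[1];print(n,o+v*t)
print(proj(S,[547,-25,223])-[260,110])
E
```

```text
[546.5  67.9 232. ] [546.6  99.7 220. ] top face [546.3 -10.1 264. ] [525.3 -10.1 264. ] [567.2 -10.2 264. ]
tri tip top/wrist [546.5  68.1 237.5]
winTL [533.1 -25.  240.6]
winTR [561.  -25.  237.7]
floorL [531.4 -25.  196.9]
floorR [564.9 -25.  192.7]
topL [523.7 -25.  265.1]
topR [573.1 -25.  254.9]
[[62.8 79.6]]
```

Emit:
{"name": "step_arm", "arguments": {
  "rows": [
    {"x": 1,"y": -0.05,"z": -0.3,"yaw": 0,"grip": 4},
    {"x": 2,"y": 0,"z": 0,"yaw": 0,"grip": 4},
    {"x": 1.5,"y": 0,"z": 0,"yaw": 0,"grip": 4},
    {"x": 1,"y": 0,"z": 0,"yaw": 0,"grip": 4},
    {"x": 0.5,"y": 0,"z": 0,"yaw": 0,"grip": 4},
    {"x": 0,"y": 0,"z": 0,"yaw": 0,"grip": 4},
    {"x": 0,"y": 0,"z": 0,"yaw": 0,"grip": 4}
  ]
}}

```text
time: 7.25
position: [548.1, 42.1, 211.9]
tool_rot: [[0.003, 1.0, 0.0], [1.0, -0.003, -0.001], [-0.001, 0.0, -1.0]]
wrist_force: [-1.2, -0.6, -3.3]
opening: 49.0
finger_force: 43.2
```

```bash
python3 - <<'E'
from bench import robot
from h import *
s,W=wrist(robot)
S=robot.get_image('side');print(np.round(W['hand_eye'],2)[:3,3])
c=lambda p,x,y,w,h,k:cv2.resize(p['pixels'][y:y+h,x:x+w],None,fx=k,fy=k,interpolation=cv2.INTER_CUBIC)
m=np.zeros((600,800,3),np.uint8);m[:480,:400]=c(S,270,130,50,60,8);m[:250,400:]=cv2.resize(W['pixels'],(400,250))
cv2.imwrite('pics/m4.png',m)
E
```

```text
7.25 [548.1  42.1 211.9] a -0.003 op 49.0 F [-1.2 -0.6 -3.3]
[  74.95   -1.21 -166.52]
```

View pics/m4.png

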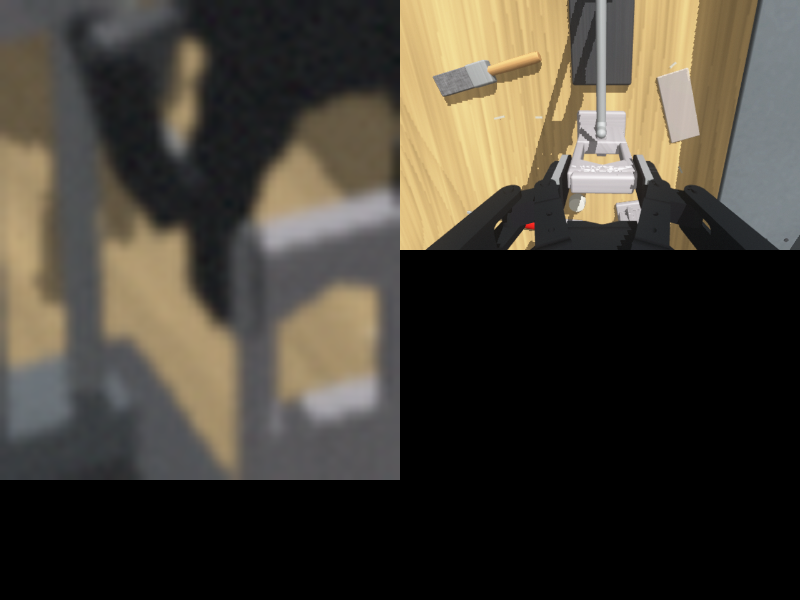

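The tip (601,130) is centred on the casting (602,180) and just ahead of it, so I'll thread on slowly.

Emit:
{"name": "step_arm", "arguments": {
  "rows": [
    {"x": 0.7,"y": -0.05,"z": 0,"yaw": 0,"grip": 4},
    {"x": 0.7,"y": 0,"z": 0,"yaw": 0,"grip": 4},
    {"x": 0.7,"y": 0,"z": 0,"yaw": 0,"grip": 4},
    {"x": 0.7,"y": 0,"z": 0,"yaw": 0,"grip": 4},
    {"x": 0.7,"y": 0,"z": 0,"yaw": 0,"grip": 4},
    {"x": 0,"y": 0,"z": 0,"yaw": 0,"grip": 4}
  ]
}}

```text
time: 7.95
position: [547.5, 79.9, 211.8]
tool_rot: [[-0.0, 1.0, -0.0], [1.0, 0.0, 0.001], [0.001, -0.0, -1.0]]
wrist_force: [0.0, 0.6, -3.7]
opening: 48.8
finger_force: 43.2
```

Emit:
{"name": "step_arm", "arguments": {
  "rows": [
    {"x": 0.7,"y": 0,"z": 0,"yaw": 0,"grip": 4},
    {"x": 0.7,"y": 0,"z": 0,"yaw": 0,"grip": 4},
    {"x": 0.6,"y": 0,"z": 0,"yaw": 0,"grip": 4},
    {"x": 0,"y": 0,"z": 0,"yaw": 0,"grip": 4},
    {"x": 0,"y": 0,"z": 0,"yaw": 0,"grip": 4},
    {"x": 0,"y": 0,"z": 0,"yaw": 0,"grip": 4}
  ]
}}

```text
time: 8.55
position: [547.7, 97.5, 211.9]
tool_rot: [[0.003, 1.0, 0.0], [1.0, -0.003, -0.0], [-0.0, 0.0, -1.0]]
wrist_force: [0.3, 0.4, -3.6]
opening: 49.5
finger_force: 43.2
```

```bash
python3 - <<'E'
from bench import robot
from h import *
s,W=wrist(robot)
S=robot.get_image('side');nets(robot,S,'jaw_eye','hook_seat')
c=lambda p,x,y,w,h,k:cv2.resize(p['pixels'][y:y+h,x:x+w],None,fx=k,fy=k,interpolation=cv2.INTER_CUBIC)
m=np.zeros((480,800,3),np.uint8);m[:480,:400]=c(S,270,130,50,60,8);m[:250,400:]=cv2.resize(W['pixels'],(400,250))
cv2.imwrite('pics/m5.png',m)
E
```

```text
8.55 [547.7  97.5 211.9] a -0.003 op 49.5 F [ 0.3  0.4 -3.6]
jaw_eye [([545.4, 96.0, 224.0], 0.88)]
hook_seat [([544.6, 115.0, 224.7], 0.68)]
```

View pics/m5.png

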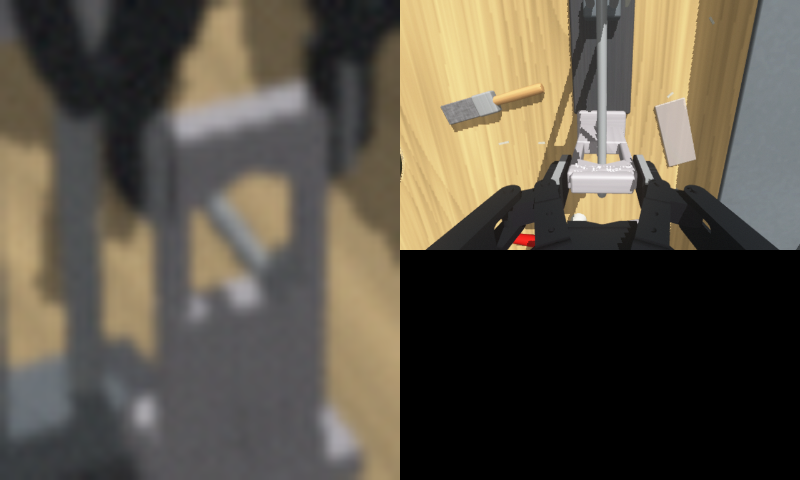

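The bar runs through the window, with the tip showing beyond the plate at (602,195) in the wrist view and no contact forces. Now I'll lower it.

Emit:
{"name": "step_arm", "arguments": {
  "rows": [
    {"x": 0.3,"y": 0,"z": 0.5,"yaw": 0,"grip": 4},
    {"x": 0.3,"y": 0,"z": 0.5,"yaw": 0,"grip": 4},
    {"x": 0,"y": -0.1,"z": 0.5,"yaw": 0,"grip": 4},
    {"x": 0,"y": 0,"z": 0.4,"yaw": 0,"grip": 4},
    {"x": 0,"y": 0,"z": 0.3,"yaw": 0,"grip": 4},
    {"x": 0,"y": 0,"z": 0,"yaw": 0,"grip": 4},
    {"x": 0,"y": 0,"z": 0,"yaw": 0,"grip": 4},
    {"x": 0,"y": 0,"z": 0,"yaw": 0,"grip": 4}
  ]
}}

```text
time: 9.55
position: [546.9, 103.9, 190.2]
tool_rot: [[0.002, 1.0, 0.001], [1.0, -0.002, 0.0], [0.0, 0.001, -1.0]]
wrist_force: [0.2, 0.5, -3.5]
opening: 49.1
finger_force: 43.1
```

Emit:
{"name": "step_arm", "arguments": {
  "rows": [
    {"x": 0,"y": 0,"z": 0.2,"yaw": 0,"grip": 4},
    {"x": 0,"y": 0,"z": 0.2,"yaw": 0,"grip": 4},
    {"x": 0,"y": 0,"z": 0.2,"yaw": 0,"grip": 4},
    {"x": 0,"y": 0,"z": 0.2,"yaw": 0,"grip": 4},
    {"x": 0,"y": 0,"z": 0.2,"yaw": 0,"grip": 4},
    {"x": 0,"y": 0,"z": 0,"yaw": 0,"grip": 4},
    {"x": 0,"y": 0,"z": 0,"yaw": 0,"grip": 4},
    {"x": 0,"y": 0,"z": 0,"yaw": 0,"grip": 4},
    {"x": 0,"y": 0,"z": 0,"yaw": 0,"grip": 4}
  ]
}}

```text
time: 10.45
position: [546.9, 104.0, 180.1]
tool_rot: [[0.002, 1.0, 0.0], [1.0, -0.002, 0.0], [0.0, 0.0, -1.0]]
wrist_force: [1.5, 0.0, -1.9]
opening: 49.2
finger_force: 43.2
```

Emit:
{"name": "step_arm", "arguments": {
  "rows": [
    {"x": 0,"y": 0,"z": 0.2,"yaw": 0,"grip": 4},
    {"x": 0,"y": 0,"z": 0.2,"yaw": 0,"grip": 4},
    {"x": 0,"y": 0,"z": 0.2,"yaw": 0,"grip": 4},
    {"x": 0,"y": 0,"z": 0.2,"yaw": 0,"grip": 4},
    {"x": 0,"y": 0,"z": 0,"yaw": 0,"grip": 4},
    {"x": 0,"y": 0,"z": 0,"yaw": 0,"grip": 4},
    {"x": 0,"y": 0,"z": 0,"yaw": 0,"grip": 4},
    {"x": 0,"y": 0,"z": 0,"yaw": 0,"grip": 4},
    {"x": 0,"y": 0,"z": 0,"yaw": 0,"grip": 4},
    {"x": 0,"y": 0,"z": 0,"yaw": 0,"grip": 4}
  ]
}}

```text
time: 11.45
position: [546.8, 104.0, 172.0]
tool_rot: [[0.002, 1.0, 0.0], [1.0, -0.002, 0.0], [0.0, 0.0, -1.0]]
wrist_force: [1.7, 0.7, -2.2]
opening: 48.9
finger_force: 43.3
```

```bash
python3 - <<'E'
from bench import robot
from h import *
F=[]
for i in range(6):
    F.append(robot.read_state()['wrist_force']);S=robot.get_image('side')
print(np.mean(F,0),np.std(F,0));nets(robot,S,'jaw_eye','hook_seat')
E
```

```text
[ 2.18900158  0.19544736 -1.14865438] [0.2223461  0.59304747 0.73877005]
jaw_eye [([546.7, 100.5, 184.1], 0.91)]
hook_seat [([545.9, 115.2, 207.0], 0.61)]
```

Emit:
{"name": "step_arm", "arguments": {
  "rows": [
    {"x": 0,"y": 0.1,"z": 0,"yaw": 0,"grip": 4},
    {"x": 0,"y": 0.1,"z": 0.1,"yaw": 0,"grip": 4},
    {"x": 0,"y": 0,"z": 0.2,"yaw": 0,"grip": 4},
    {"x": 0,"y": 0,"z": 0.2,"yaw": 0,"grip": 4},
    {"x": 0,"y": 0,"z": 0,"yaw": 0,"grip": 4},
    {"x": 0,"y": 0,"z": 0,"yaw": 0,"grip": 4},
    {"x": 0,"y": 0,"z": 0,"yaw": 0,"grip": 4},
    {"x": 0,"y": 0,"z": 0,"yaw": 0,"grip": 4},
    {"x": 0,"y": 0,"z": 0,"yaw": 0,"grip": 4}
  ]
}}

```text
time: 12.75
position: [548.5, 104.0, 166.9]
tool_rot: [[0.002, 1.0, -0.0], [1.0, -0.002, 0.0], [0.0, -0.0, -1.0]]
wrist_force: [-4.1, 0.4, -0.3]
opening: 49.1
finger_force: 43.5
```

```bash
cat > f.py <<'E'
from bench import robot
from h import *
F=[]
for i in range(10):
    s=robot.read_state();F.append(s['wrist_force']);S=robot.get_image('side')
print(s['position'],np.mean(F,0),np.std(F,0));nets(robot,S,'jaw_eye','hook_seat')
E
python3 f.py
```

```text
[548.70058166 103.99285828 166.93915046] [-3.83229512  0.28311411 -0.19420897] [0.41377675 0.17127496 0.44510743]
jaw_eye [([544.9, 98.4, 176.7], 0.81)]
hook_seat [([544.4, 117.8, 201.7], 0.63)]
```

Emit:
{"name": "step_arm", "arguments": {
  "rows": [
    {"x": 0,"y": -0.11,"z": 0,"yaw": 0,"grip": 4},
    {"x": 0,"y": 0,"z": 0,"yaw": 0,"grip": 4},
    {"x": 0,"y": 0,"z": 0,"yaw": 0,"grip": 4},
    {"x": 0,"y": 0,"z": 0,"yaw": 0,"grip": 4},
    {"x": 0,"y": 0,"z": 0,"yaw": 0,"grip": 4},
    {"x": 0,"y": 0,"z": 0,"yaw": 0,"grip": 4}
  ]
}}

```text
time: 13.95
position: [548.0, 104.0, 167.1]
tool_rot: [[0.002, 1.0, 0.001], [1.0, -0.002, 0.0], [0.0, 0.001, -1.0]]
wrist_force: [0.3, 0.5, -0.6]
opening: 48.9
finger_force: 43.4
```

```bash
python3 f.py
```

```text
[547.63163792 103.92949702 166.93633905] [-0.10282882  0.02743442 -0.69410601] [0.52076776 0.62308629 0.3071845 ]
jaw_eye [([546.8, 101.7, 178.3], 0.57)]
hook_seat []
```

Emit:
{"name": "step_arm", "arguments": {
  "rows": [
    {"x": 0,"y": 0,"z": 0.2,"yaw": 0,"grip": 4},
    {"x": 0,"y": 0,"z": 0.2,"yaw": 0,"grip": 4},
    {"x": 0,"y": 0,"z": 0,"yaw": 0,"grip": 4},
    {"x": 0,"y": 0,"z": 0,"yaw": 0,"grip": 4},
    {"x": 0,"y": 0,"z": 0,"yaw": 0,"grip": 4},
    {"x": 0,"y": 0,"z": 0,"yaw": 0,"grip": 4},
    {"x": 0,"y": 0,"z": 0,"yaw": 0,"grip": 4}
  ]
}}

```text
time: 15.25
position: [547.6, 103.9, 163.0]
tool_rot: [[0.002, 1.0, 0.0], [1.0, -0.002, 0.0], [0.0, 0.0, -1.0]]
wrist_force: [-0.4, 0.4, -0.4]
opening: 49.1
finger_force: 43.5
```

```bash
python3 f.py
```

```text
[547.61104447 103.96567217 162.93580375] [-0.33193755  0.12008499 -0.19875094] [0.55810011 0.46423064 0.51936461]
jaw_eye [([546.5, 101.5, 177.1], 0.93)]
hook_seat [([545.3, 117.4, 199.7], 0.85)]
```

Wrist load is near zero, so I'll open slowly.

Emit:
{"name": "step_arm", "arguments": {
  "grip_force": 20,
  "rows": [
    {"x": 0,"y": 0,"z": 0,"yaw": 0,"grip": 4.8},
    {"x": 0,"y": 0,"z": 0,"yaw": 0,"grip": 5.0},
    {"x": 0,"y": 0,"z": 0,"yaw": 0,"grip": 5.2},
    {"x": 0,"y": 0,"z": 0,"yaw": 0,"grip": 5.5},
    {"x": 0,"y": 0,"z": 0,"yaw": 0,"grip": 6},
    {"x": 0,"y": 0,"z": 0,"yaw": 0,"grip": 7},
    {"x": 0,"y": 0,"z": 0,"yaw": 0,"grip": 8},
    {"x": 0,"y": 0,"z": 0,"yaw": 0,"grip": 8.5},
    {"x": 0,"y": 0,"z": 0,"yaw": 0,"grip": 8.5},
    {"x": 0,"y": 0,"z": 0,"yaw": 0,"grip": 8.5},
    {"x": 0,"y": 0,"z": 0,"yaw": 0,"grip": 8.5},
    {"x": 0,"y": 0,"z": 0,"yaw": 0,"grip": 8.5}
  ]
}}

```text
time: 17.05
position: [547.6, 104.0, 163.0]
tool_rot: [[0.002, 1.0, 0.0], [1.0, -0.002, 0.0], [0.0, 0.0, -1.0]]
wrist_force: [0.3, -0.2, -0.1]
opening: 85.0
finger_force: 0.0
```

```bash
python3 - <<'E'
from bench import robot
from h import *
s,W=wrist(robot)
S=robot.get_image('side');nets(robot,S,'jaw_eye','hook_seat')
c=lambda p,x,y,w,h,k:cv2.resize(p['pixels'][y:y+h,x:x+w],None,fx=k,fy=k,interpolation=cv2.INTER_CUBIC)
m=np.zeros((480,800,3),np.uint8);m[:480,:400]=c(S,270,140,50,60,8);m[:250,400:]=cv2.resize(W['pixels'],(400,250))
cv2.imwrite('pics/m6.png',m)
E
```

```text
17.05 [547.6 104.  163. ] a -0.002 op 85.0 F [ 0.3 -0.2 -0.1]
jaw_eye [([543.6, 102.3, 178.2], 0.63)]
hook_seat [([542.8, 117.6, 197.1], 0.65)]
```

View pics/m6.png

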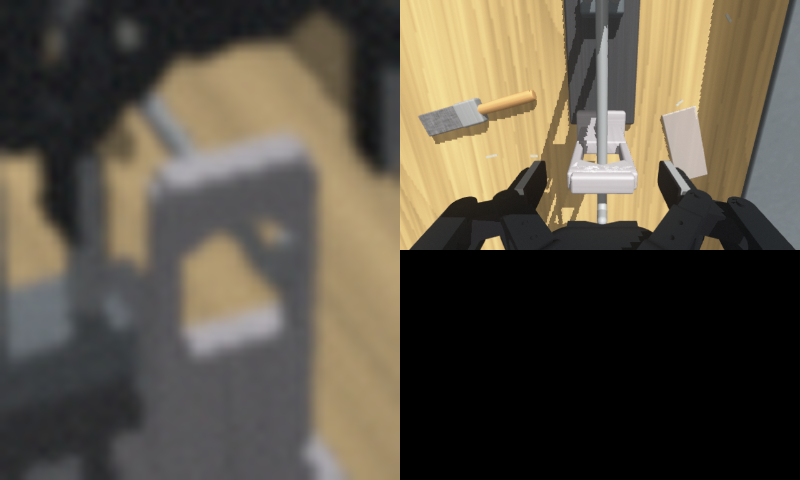

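The casting hangs from the bar at the window's apex, with the fingers clear on both sides. Now I'll draw straight up.

Emit:
{"name": "step_arm", "arguments": {
  "rows": [
    {"x": 0,"y": 0,"z": -0.5,"yaw": 0,"grip": 8.5},
    {"x": 0,"y": 0,"z": -1.5,"yaw": 0,"grip": 8.5},
    {"x": 0,"y": 0,"z": -2,"yaw": 0,"grip": 8.5},
    {"x": 0,"y": 0,"z": -2,"yaw": 0,"grip": 8.5},
    {"x": 0,"y": 0,"z": -2,"yaw": 0,"grip": 8.5},
    {"x": 0,"y": 0,"z": -2,"yaw": 0,"grip": 8.5},
    {"x": 0,"y": 0,"z": -2,"yaw": 0,"grip": 8.5},
    {"x": -2,"y": 0,"z": 0,"yaw": 0,"grip": 8.5},
    {"x": -3,"y": 0,"z": 0,"yaw": 0,"grip": 8.5},
    {"x": -3,"y": 0,"z": 0,"yaw": 0,"grip": 8.5},
    {"x": -3,"y": 0,"z": 0,"yaw": 0,"grip": 8.5},
    {"x": -2,"y": 0,"z": 0,"yaw": 0,"grip": 8.5},
    {"x": 0,"y": 0,"z": 0,"yaw": 0,"grip": 8.5},
    {"x": 0,"y": 0,"z": 0,"yaw": 0,"grip": 8.5},
    {"x": 0,"y": 0,"z": 0,"yaw": 0,"grip": 8.5},
    {"x": 0,"y": 0,"z": 0,"yaw": 0,"grip": 8.5},
    {"x": 0,"y": 0,"z": 0,"yaw": 0,"grip": 8.5},
    {"x": 0,"y": 0,"z": 0,"yaw": 0,"grip": 8.5}
  ]
}}

```text
time: 19.05
position: [547.3, -25.4, 282.9]
tool_rot: [[0.001, 1.0, -0.0], [1.0, -0.001, -0.0], [-0.0, -0.0, -1.0]]
wrist_force: [0.2, 0.3, -0.3]
opening: 85.2
finger_force: 0.0
```

Emit:
{"name": "step_arm", "arguments": {
  "rows": [
    {"x": 0,"y": 0,"z": 0,"yaw": 0,"grip": 8.5},
    {"x": 0,"y": 0,"z": 0,"yaw": 0,"grip": 8.5},
    {"x": 0,"y": 0,"z": 0,"yaw": 0,"grip": 8.5},
    {"x": 0,"y": 0,"z": 0,"yaw": 0,"grip": 8.5},
    {"x": 0,"y": 0,"z": 0,"yaw": 0,"grip": 8.5},
    {"x": 0,"y": 0,"z": 0,"yaw": 0,"grip": 8.5},
    {"x": 0,"y": 0,"z": 0,"yaw": 0,"grip": 8.5},
    {"x": 0,"y": 0,"z": 0,"yaw": 0,"grip": 8.5},
    {"x": 0,"y": 0,"z": 0,"yaw": 0,"grip": 8.5},
    {"x": 0,"y": 0,"z": 0,"yaw": 0,"grip": 8.5},
    {"x": 0,"y": 0,"z": 0,"yaw": 0,"grip": 8.5},
    {"x": 0,"y": 0,"z": 0,"yaw": 0,"grip": 8.5},
    {"x": 0,"y": 0,"z": 0,"yaw": 0,"grip": 8.5},
    {"x": 0,"y": 0,"z": 0,"yaw": 0,"grip": 8.5},
    {"x": 0,"y": 0,"z": 0,"yaw": 0,"grip": 8.5}
  ]
}}

```text
time: 20.55
position: [547.4, -26.0, 282.9]
tool_rot: [[0.002, 1.0, 0.0], [1.0, -0.002, 0.0], [0.0, 0.0, -1.0]]
wrist_force: [-0.3, -0.2, -0.3]
opening: 85.1
finger_force: 0.0
```

```bash
python3 - <<'E'
from bench import robot
from h import *
s,W=wrist(robot)
ims=[robot.get_image('side') for _ in range(12)]
nets(robot,ims[-1],'jaw_eye','hook_seat')
S=ims[-1];a,b=[ims[i]['pixels'][120:230,240:340].astype(float) for i in (0,11)]
print('diff',abs(a-b).mean(),abs(ims[10]['pixels'][120:230,240:340].astype(float)-b).mean())
m=np.zeros((600,800,3),np.uint8);m[:,:400]=cv2.resize(S['pixels'][120:240,250:330],(400,600),interpolation=cv2.INTER_CUBIC);m[:250,400:]=cv2.resize(W['pixels'],(400,250))
cv2.imwrite('pics/m7.png',m)
E
```

```text
20.55 [547.4 -26.  282.9] a -0.002 op 85.1 F [-0.3 -0.2 -0.3]
jaw_eye [([544.8, 103.3, 176.8], 0.76)]
hook_seat [([545.7, 116.4, 196.8], 0.64)]
diff 1.3185757575757575 1.3375757575757576
```

View pics/m7.png

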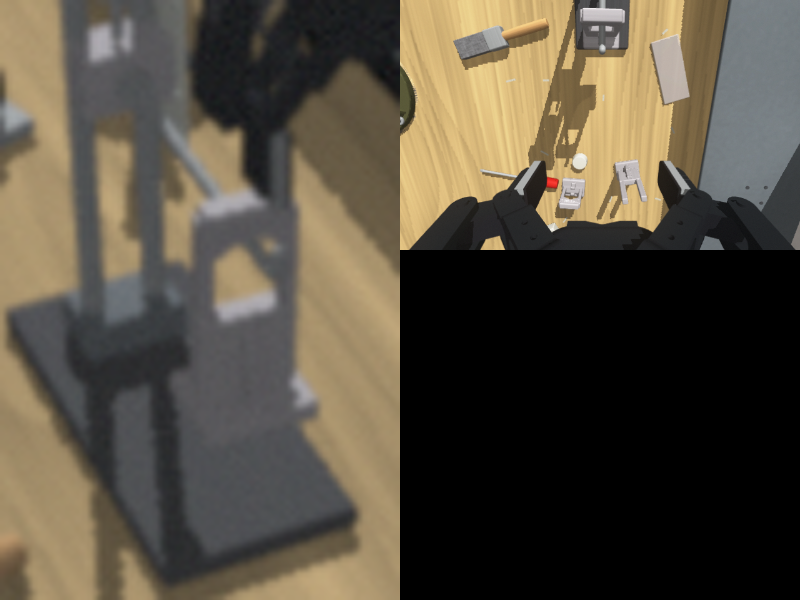

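The casting hangs upright on the bar and is still (frame differences are only noise). Its window centre is about 20 mm below the seat, the spring is drawn about 25 mm, and the other castings stand untouched.

```bash
python3 -c "
from bench import robot
print(robot.sign_off())"
```

```text
the job is handed in; nothing more can be done
None
```

The tall casting hangs at rest by its eye on the scale hook, with the spring drawn down about 25 mm, the gripper clear and the other two castings undisturbed; the job is handed in, though sign-off returned no verdict.

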